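# Switch off the open bench supply and point out the failed capacitor

## Task

The bench power supply standing here with its cover off is still switched on, and one of its four filter capacitors has failed. Press its red rocker switch fully to off by pushing down the end that stands up, and only then reach in over the open case and point out the failed capacitor, the one with the bulged brown top: fingers pointing straight down, tips just above the middle of it, touching nothing inside the case. Hold still there for at least two seconds and finish while still pointing at it; the multimeter, the screwdriver and the spare capacitor stay where they are.

Things in the scene. Friction and masses are not known exactly. Their poses are not given: they have to be found in the camera images.
- supply: bench power supply, fixed, 300 mm deep (x, front to rear) by 260 wide (y). Origin: centre of its underside on the bench. Front 90 mm (x -150 to -60) is a closed light-grey control deck, top 75 mm above the bench, with two black knobs 16 mm tall at y -85, a meter in the middle, a red rocker at y +85. Behind it the case is open: side lips 30 mm high, rear panel 62.
- rocker (a joint): red rocker switch hinged across the supply's y: 0 = on (end nearest the supply's front stands up), 0.42 rad = off (that end level, the other up). Stays where it is left; takes about 3.5 N straight down on the raised end, all the way. Each half 18 mm long (along supply x), 26 wide; hinge at supply x -105, y +85, z 78 mm, 1 mm above its black surround (48 x 34 mm).
- rocker_raised_end (a point): the point to press: on the top face of the half that stands up while on, 14 mm from the hinge, where it stands about 6 mm higher than the hinge; moves with the rocker. When off it is level, 3 mm above the deck.
- inside: all else inside the open case, fixed: green capacitor board (top 18 mm above the bench), orange toroidal transformer 108 mm across (top 64 mm above the bench) and finned aluminium heat sink (top 52 mm), both behind the capacitors. Same origin and axes as supply.
- bulged_cap: the failed filter capacitor: blue cylinder 35 mm in diameter, 55 mm tall plus a domed brown top of 4 mm. Stands upright on the board in one of the four places of the row, which runs along the supply's y at its x = -15 mm, 46 mm between centres. Origin at the centre of its underside, 18 mm above the bench. Fixed.
- bulged_cap_top (a point): the highest point of the failed capacitor's brown dome, on its axis, 77 mm above the bench; z up.
- good_cap_a: an intact filter capacitor in the same row: same 35 mm blue cylinder, 55 mm tall, flat bare-aluminium (silver) top. Origin at the centre of its underside. Fixed.
- good_cap_b: an intact filter capacitor in the same row: same 35 mm blue cylinder, 55 mm tall, flat bare-aluminium (silver) top. Origin at the centre of its underside. Fixed.
- good_cap_c: an intact filter capacitor in the same row: same 35 mm blue cylinder, 55 mm tall, flat bare-aluminium (silver) top. Origin at the centre of its underside. Fixed.
- spare_cap: a new spare capacitor like the intact ones (35 mm across, 55 mm tall, silver top, 80 g), standing loose on the bench beside the supply's right side. Origin at the centre of its underside. Leave alone.
- multimeter: yellow multimeter lying loose on its back, 175 x 85 x 40 mm, to the left of the supply. Origin at the centre of its underside. Leave alone.
- screwdriver: red-handled screwdriver, 190 mm long, lying loose to the right of the supply. Origin under its middle. Leave alone.

How it is judged:
By the outcome, as a careful person would: the job done as asked, in the order asked, and still so for the second after the job is handed in, with the robot touching nothing.
It also fails if it takes over 40 s, if anything falls off the work surface, if the arm or the gripper's body presses on something with over 40 N, if the wrist force passes 120 N, or if a joint passes its speed limit or range.

## Robot

A 6-joint arm with a two-finger parallel gripper is mounted at the origin on the work surface. World frame = base frame: x ahead of the robot, y to its left, z up, the work surface at z = 0. Lengths are in m, angles in rad, forces in N, time in s.
With the tool pointing down it reaches from about 0.325 to 1 m from the base axis. Payload 5.1 kg.
Tool frame: the origin (TCP) lies between the finger pads, 19 mm behind the fingertips; this is the grasp point; z points along the fingers, y is the line along which they close (so a half turn about z gives the same grasp; the last joint's range is limited). The gripper opens to 85 mm and grips with 20 to 120 N. Pads are 22 mm wide; open, the fingers measure 114 mm over their backs; the gripper's body (76 mm by 85 mm) begins 54 mm behind the grasp point. The pads swing forward as they close: fully open they stand 13 mm farther back than shut.
Start: joints at [1.267, 0.124, 1.65, -0, 1.367, -0.083], TCP at [0.142, 0.634, 0.25] pointing down, gripper open.
Joint ranges: [-2.61, 2.61], [-1.02, 2.33], [0.03, 2.71], [-1.35, 4.49], [0.32, 2.68], [-2.91, 2.91]. Speed limits (rad/s): [2.57, 2.57, 3.14, 3.14, 3.14, 3.14].

## Interface

Orientations are given as a unit quaternion [w, x, y, z].
In Python, from workcell import ctrl, viewer, hand_in gives the robot as it stands.
- The arm moves only by the tool servo_tool, never from a script. Its argument "rows" is a list of rows, each an object with "fingers": the opening, from -1 (shut) to 1 (fully open); "translation": the shift along the world's x, y, z in cm, a list of three; "yaw": the turn about the world's z in degrees. In form: [{"fingers": fingers, "translation": [dx, dy, dz], "yaw": yaw}, ...]. A call has 1 to 12 rows; each row is the pose to reach, as a shift and turn from the pose commanded when the call began; what a row does not reach only later rows make up. A row lasts 1/8 s, in which the tool goes at most 62.5 mm and 10.7 degrees, less where a joint would pass 70% of its speed; a pose out of reach is approached as far as the arm can. A call with a gripper value outside its range is refused whole. The fingers move at their own pace and stop on an object; "force" is the grip in N (left out, the last holds). Time passes only in rows, so rows that repeat a pose let the fingers close. It gives the time, the measured TCP pose, the force, the opening and the grip force at its end, in the units of the state.
- ctrl.read_state(): the state, without advancing time (a new reading comes with each control period).
- viewer.snapshot(name): name is "scene" or "top" or "wrist"; returns the picture (384x512x3 uint8, blue, green, red); there is no depth.
- viewer.calibration(name): a dict with "fov_y" (degrees; the focal length in pixels is half the picture's height over the tangent of half this angle, whatever the lens; pixels are square), "cx", "cy" (the principal point, pixels), "origin" and "orientation" of the camera in the world. Camera axes: x right, y down, z forward; pixel columns grow to the right and rows downward; lengths in m; the calibration is good to about 2 mm. A picture is of the moment at which its call begins: read the wrist's pose just before it. calibration takes no time and is no camera call; for the wrist camera it gives the pose at the moment of the call.
- hand_in(): hands the job in; it is judged then, once.
The state is a dict: "time_s": time; "qpos": joint angles; "joint_vel": joint speeds; "joint_efforts": joint torques, N m; "ee_pos": TCP position; "eef_rot": TCP orientation; "force": force on the tool from outside, world axes, zero at the start; "wrist_torque": the same for the moment, N m; "grip_width": opening from 0.0 (shut) to 1.0 (fully open); "finger_force": force on a finger pad.
Only numpy, scipy, OpenCV 4.12 (cv2) and the standard library are available. Lean on these libraries where they do the work, as an engineer would, in place of code of your own. Each camera call takes 0.05 s, during which the arm holds its last target. There are 200 camera calls.

## Working session

There is one attempt and no reset: what is moved stays moved. The work goes in short steps, Python scripts to look and compute and a tool call to move; the robot and the scene stay as the last step left them, time stands still between calls to the robot, and variables do not carry over. Pictures are saved under pics/ and viewed, at most 10 in all, crops included, and the job is handed in when it is done.

Besides the shell and the picture viewer there is one more tool, called as name(argument=value, ...), one argument or row to a line, values as JSON. servo_tool: Moves the arm, as the interface text tells. Its arguments: {"type":"object","properties":{"rows":{"type":"array","items":{"type":"object","properties":{"fingers":{"type":"number"},"translation":{"type":"array","items":{"type":"number"}},"yaw":{"type":"number"}}}},"force":{"type":"number"}},"required":["rows"]}

```bash
mkdir -p pics && python3 - <<'E'
from workcell import ctrl, viewer
import cv2
for n in ("scene","top"):
    cv2.imwrite(f"pics/{n}0.png",viewer.snapshot(n)); print(n,viewer.calibration(n))
s=ctrl.read_state(); print(s)
E
```

```text
scene {'fov_y': 44.775919968591296, 'cx': 261.0153404220684, 'cy': 194.29030667923624, 'origin': array([1.46583941, 0.34532736, 0.79502363]), 'orientation': array([-0.25888205,  0.50425087,  0.73470983, -0.37270983])}
top {'fov_y': 49.48979306695962, 'cx': 255.61562305938804, 'cy': 191.6481410832577, 'origin': array([0.47221811, 0.0129755 , 0.9832826 ]), 'orientation': array([-0.03610207,  0.71251211, -0.69979762,  0.03614441])}
{'time_s': 0.1, 'qpos': array([ 1.26742127e+00,  1.24460424e-01,  1.65152628e+00,  2.12057145e-05,
        1.36751560e+00, -8.26019470e-02]), 'joint_vel': array([-0.00020827, -0.00120186, -0.0042696 ,  0.00108723, -0.00230045,
       -0.00047638]), 'joint_efforts': array([-7.61139836e-05, -4.24927962e+01, -3.66654968e+01, -1.46759567e-04,
        4.02523568e-03, -5.05366586e-06]), 'ee_pos': array([0.14220978, 0.63372538, 0.24886922]), 'eef_rot': array([-1.93318821e-04,  1.10164600e-01,  9.93912898e-01, -9.35110598e-04]), 'force': array([-0.88849566, -0.16611301,  0.05849336]), 'wrist_torque': array([0.00482303, 0.02993842, 0.0082395 ]), 'finger_force': 0.0, 'grip_width': 0.999900304402694}
```

View pics/top0.png

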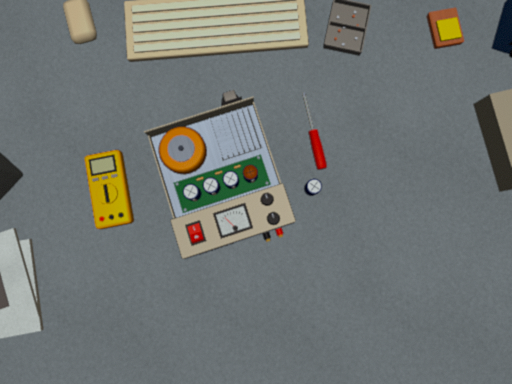

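View pics/scene0.png

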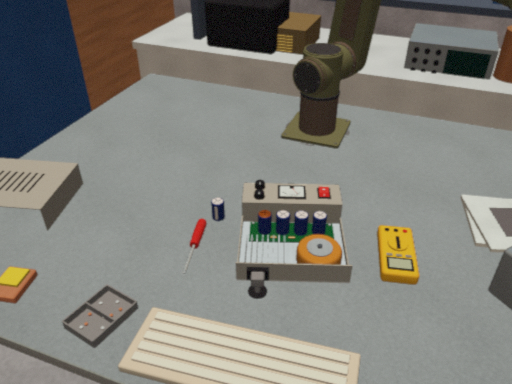

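The top view shows the supply with its front toward the robot. The rocker is at about (195,233), and the brown-topped capacitor is at (250,172), the rightmost in the row. I'll enlarge both views to get precise points.

```bash
python3 - <<'E'
import cv2, numpy as np
t=cv2.imread("pics/top0.png"); s=cv2.imread("pics/scene0.png")
cv2.imwrite("pics/topc.png",cv2.resize(t[90:265,140:305],None,fx=3.4,fy=3.4,interpolation=cv2.INTER_CUBIC))
cv2.imwrite("pics/scenec.png",cv2.resize(s[170:300,225:365],None,fx=4,fy=4,interpolation=cv2.INTER_CUBIC))
E
```

```text
(no output)
```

View pics/topc.png

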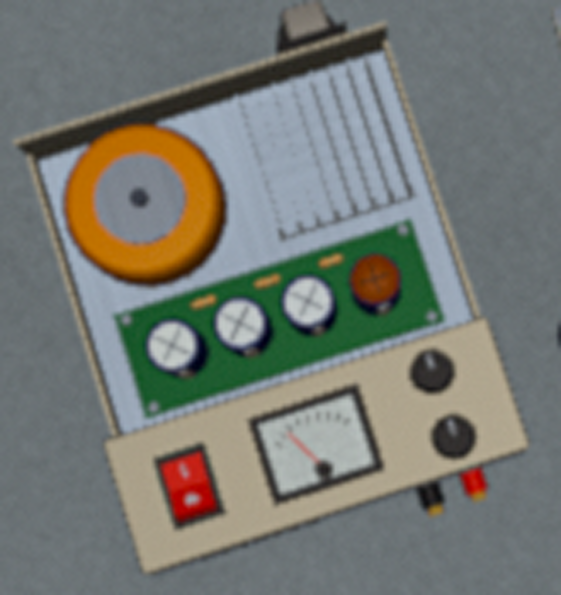

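View pics/scenec.png

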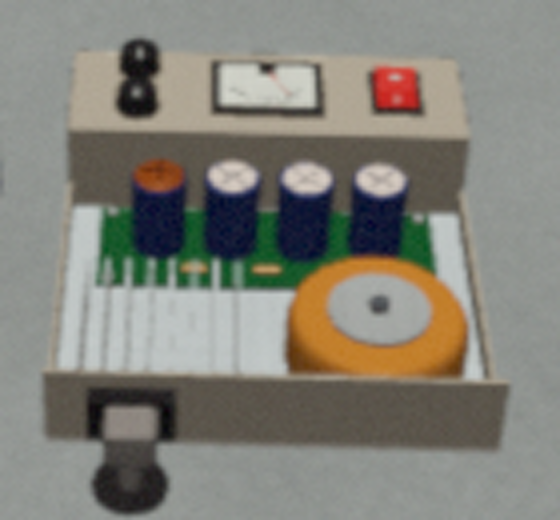

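The crops confirm it: the failed cap is the one at supply y = -69, at (376,280) in the top crop. The rocker's surround is centred at (189,487). Next I'll fit the supply pose using both cameras.

```bash
cat > fit.py <<'E'
import numpy as np
from scipy.optimize import least_squares
from scipy.spatial.transform import Rotation as R
from workcell import viewer
P=lambda *a:np.array(a,float)
M=P((-150,130,75),(-150,-130,75),(-60,-130,75),(-60,130,75),(-15,69,73),(-15,23,73),(-15,-23,73),(-15,-69,76))/1e3
top=(P((147,573),(527,447),(486,320),(107,440),(174,346),(241,324),(308,302),(376,280))+.5)/3.4-.5+P(140,90)
sc=(P((463,62),(76,53),(69,130),(469,136),(381,181),(306,179),(232,177),(158,175))+.5)/4-.5+P(225,170)
def proj(n,X):
    c=viewer.calibration(n); f=192/np.tan(np.radians(c["fov_y"]/2))
    q=R.from_quat(c["orientation"],scalar_first=True).inv().apply(X-c["origin"])
    return q[:,:2]/q[:,2:]*f+[c["cx"],c["cy"]]
def world(p,X): return R.from_euler("z",p[2]).apply(X)+[p[0],p[1],0]
def fit(cams):
    return least_squares(lambda p:np.concatenate([(proj(n,world(p,M))-o).ravel() for n,o in cams]),[.55,.1,.2]) 
if __name__=="__main__":
    for cams in ([("top",top)],[("scene",sc)],[("top",top),("scene",sc)]):
        r=fit(cams); print(r.x.round(4),np.degrees(r.x[2]).round(2),"rms",np.sqrt(np.mean(r.fun**2)).round(2))
        print(world(r.x,P((-119,85,84),(-105,85,78),(-15,-69,77))/1e3).round(4))
E
python3 fit.py
```

```text
[0.6007 0.0962 0.3324] 19.04 rms 0.72
[[0.4604 0.1377 0.084 ]
 [0.4737 0.1423 0.078 ]
 [0.609  0.0261 0.077 ]]
[0.6038 0.1011 0.3281] 18.8 rms 0.61
[[0.4637 0.1432 0.084 ]
 [0.477  0.1477 0.078 ]
 [0.6118 0.0309 0.077 ]]
[0.6011 0.098  0.3309] 18.96 rms 1.01
[[0.4609 0.1397 0.084 ]
 [0.4742 0.1443 0.078 ]
 [0.6093 0.0279 0.077 ]]
```

servo_tool(
  rows=[
    {"fingers": -1, "translation": [6, -9, 3], "yaw": 6},
    {"fingers": -1, "translation": [9, -13, 5], "yaw": 10},
    {"fingers": -1, "translation": [12, -18, 5], "yaw": 15},
    {"fingers": -1, "translation": [15, -23, 5], "yaw": 20},
    {"fingers": -1, "translation": [18, -28, 5], "yaw": 25},
    {"fingers": -1, "translation": [22, -33, 5], "yaw": 31.3},
    {"fingers": -1, "translation": [26, -38, 5], "yaw": 31.3},
    {"fingers": -1, "translation": [29, -43, 5], "yaw": 31.3},
    {"fingers": -1, "translation": [32, -48, 5], "yaw": 31.3},
    {"fingers": -1, "translation": [34, -50, 5], "yaw": 31.3},
    {"fingers": -1, "translation": [34, -50, 5], "yaw": 31.3},
    {"fingers": -1, "translation": [34, -50, 5], "yaw": 31.3},
  ],
)

```text
time_s: 1.6
ee_pos: [0.482, 0.1344, 0.2995]
eef_rot: [-0.001, -0.162, 0.987, 0.0]
force: [-0.5, 0.4, 0.0]
grip_width: -0.001
finger_force: 0.0
```

```bash
python3 - <<'E'
from workcell import ctrl, viewer
import cv2
from fit import *
s=ctrl.read_state(); print(s["ee_pos"],s["eef_rot"],s["grip_width"],s["force"])
c=viewer.calibration("wrist");print(c)
im=viewer.snapshot("wrist"); cv2.imwrite("pics/w0.png",im)
print(proj("wrist",world([.6011,.098,.3309],M)).round(0))
E
```

```text
[0.4819809  0.13435139 0.29949795] [-5.84306062e-04 -1.61859442e-01  9.86813627e-01  2.13463987e-04] -0.0006834597571914125 [-0.53490838  0.36381917  0.03147837]
{'fov_y': 60.94469884699183, 'cx': 257.9561250228978, 'cy': 188.51266884654444, 'origin': array([0.40436636, 0.10875931, 0.42374278]), 'orientation': array([0.09412036, 0.57563854, 0.80164867, 0.13092383])}
[[311. 112.]
 [ 63. 113.]
 [ 78. 194.]
 [308. 193.]
 [254. 228.]
 [215. 229.]
 [176. 229.]
 [137. 230.]]
```

View pics/w0.png

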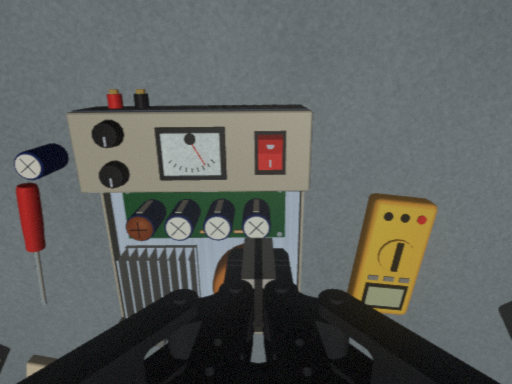

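The wrist view shows the whole row and the deck. The rocker's surround is at about (270,153) and the brown cap top at (141,229). The fit disagrees with this by a few px, so I'll zoom in to measure.

```bash
python3 - <<'E'
import cv2
w=cv2.imread("pics/w0.png")
cv2.imwrite("pics/w0c.png",cv2.resize(w[95:245,60:325],None,fx=3,fy=3,interpolation=cv2.INTER_CUBIC))
from fit import *
def back(n,uv,z):
    c=viewer.calibration(n); f=192/np.tan(np.radians(c["fov_y"]/2))
    d=R.from_quat(c["orientation"],scalar_first=True).apply([(uv[0]-c["cx"])/f,(uv[1]-c["cy"])/f,1])
    return c["origin"]+d*(z-c["origin"][2])/d[2]
print("rocker",back("wrist",(270,153),.076),"cap",back("wrist",(141,229),.076))
for x in (174,241,308,376): pass
print("top rocker",back("top",(189.5/3.4-.5+140,487.5/3.4-.5+90),.076),"top cap",back("top",top[7],.076),"scene cap",back("scene",sc[7],.076))
print("wrist caps",[back("wrist",(u,229),.073).round(4) for u in (257,218,180)])
E
```

```text
rocker [0.47226032 0.14588324 0.076     ] cap [0.60647612 0.03259219 0.076     ]
top rocker [0.47310469 0.14297257 0.076     ] top cap [0.60851007 0.0263736  0.076     ] scene cap [0.61369479 0.03095982 0.076     ]
wrist caps [array([0.5642, 0.162 , 0.073 ]), array([0.579 , 0.1183, 0.073 ]), array([0.5934, 0.0757, 0.073 ])]
```

View pics/w0c.png

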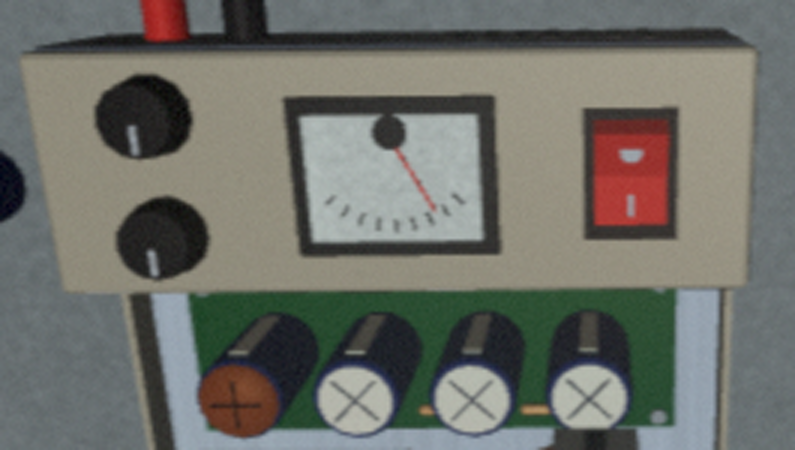

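```bash
cat >> fit.py <<'E'
wr=(P((755,48),(22,55),(65,292),(747,288),(590,398),(473,399),(357,400),(240,401))+.5)/3-.5+P(60,95)
E
python3 - <<'E'
from fit import *
import fit
T=P((-119,85,84),(-105,85,78),(-15,-69,77))/1e3
# joint fit with per-camera shift (prior 2 mm) 
cams=[("top",top),("scene",sc),("wrist",wr)]
r=fit.fit([cams[2]]); print(r.x,np.sqrt(np.mean(r.fun**2)),world(r.x,T).round(4)); print(r.fun.reshape(-1,2).round(1))
def res(p):
    o=[]
    for i,(n,uv) in enumerate(cams):
        d=p[3+3*i:6+3*i]; o+=[(proj(n,world(p[:3],M)+d)-uv).ravel()/.7, d/.002]
    return np.concatenate(o)
r=least_squares(res,np.r_[.6,.1,.33,np.zeros(9)],x_scale=np.r_[.01,.01,.05,[.002]*9]); print(r.x.round(4),2*r.cost); print(world(r.x[:3],T).round(4))
E
```

```text
[0.5991412  0.10042412 0.33501413] 1.0357234785622533 [[0.4588 0.1416 0.084 ]
 [0.472  0.1462 0.078 ]
 [0.6077 0.0303 0.077 ]]
[[ 2.2 -0.7]
 [-2.2 -0.9]
 [-0.8  1.3]
 [ 1.3  0.8]
 [ 0.1 -0. ]
 [ 0.2 -0.1]
 [-0.  -0.1]
 [-0.8  1. ]]
[ 6.009e-01  9.910e-02  3.337e-01 -0.000e+00 -2.400e-03 -2.900e-03
  5.000e-04  1.500e-03 -1.700e-03 -5.000e-04  9.000e-04 -3.700e-03] 42.59670201166972
[[0.4606 0.1404 0.084 ]
 [0.4738 0.145  0.078 ]
 [0.6093 0.029  0.077 ]]
```

servo_tool(
  rows=[
    {"fingers": -1, "translation": [-2.3, 0.6, -5], "yaw": 0.4},
    {"fingers": -1, "translation": [-2.3, 0.6, -10], "yaw": 0.4},
    {"fingers": -1, "translation": [-2.3, 0.6, -14], "yaw": 0.4},
    {"fingers": -1, "translation": [-2.3, 0.6, -16.5], "yaw": 0.4},
    {"fingers": -1, "translation": [-2.3, 0.6, -18], "yaw": 0.4},
    {"fingers": -1, "translation": [-2.3, 0.6, -18], "yaw": 0.4},
    {"fingers": -1, "translation": [-2.3, 0.6, -18], "yaw": 0.4},
  ],
)

```text
time_s: 2.52
ee_pos: [0.4602, 0.1407, 0.1214]
eef_rot: [0.001, -0.166, 0.986, 0.0]
force: [0.4, 0.0, 0.9]
grip_width: -0.002
finger_force: 0.0
```

```bash
python3 - <<'E'
from workcell import ctrl, viewer
import cv2, numpy as np
from fit import *
s=ctrl.read_state(); print(s["ee_pos"],s["grip_width"],s["force"])
im=viewer.snapshot("wrist"); t=viewer.snapshot("top"); sc_=viewer.snapshot("scene")
a=im; b=cv2.resize(t[170:270,150:283],(512,384),interpolation=cv2.INTER_CUBIC)
c=cv2.resize(sc_[140:240,270:403],(512,384),interpolation=cv2.INTER_CUBIC)
cv2.imwrite("pics/m1.png",cv2.resize(np.vstack([np.hstack([a,b]),np.hstack([c,c*0])]),(800,600)))
p=[.6009,.0991,.3337]
print(proj("wrist",world(p,P((-119,85,84),(-105,85,78))/1e3)),proj("wrist",s["ee_pos"][None]-[0,0,.019]))
E
```

```text
[0.46019869 0.14070569 0.1214406 ] -0.0023048436173092415 [0.43971309 0.02833265 0.90065323]
[[256.9011812  236.21587503]
 [256.99495389 253.15341381]] [[257.54203524 252.76158608]]
```

View pics/m1.png

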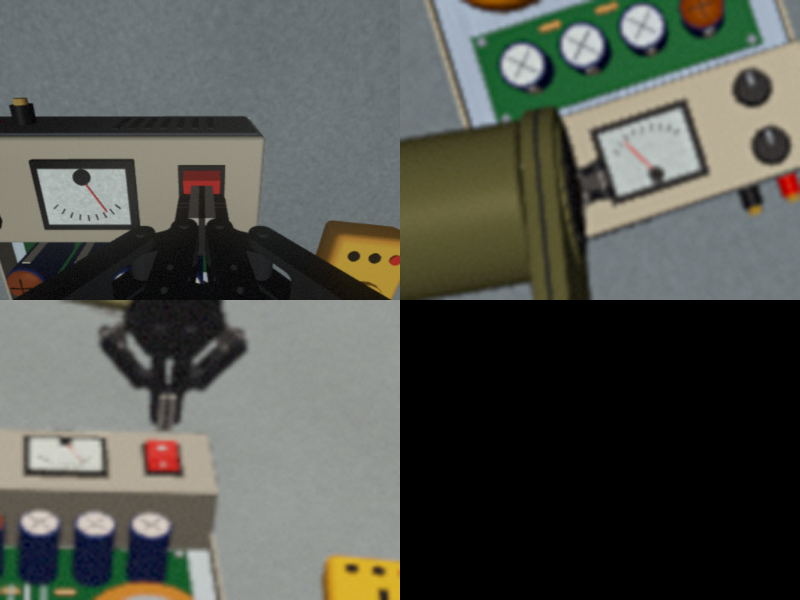

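servo_tool(
  rows=[
    {"fingers": -1, "translation": [-0.15, -0.05, -0.8], "yaw": 0},
    {"fingers": -1, "translation": [-0.15, -0.05, -1.3], "yaw": 0},
    {"fingers": -1, "translation": [-0.15, -0.05, -1.6], "yaw": 0},
    {"fingers": -1, "translation": [-0.15, -0.05, -1.8], "yaw": 0},
    {"fingers": -1, "translation": [-0.15, -0.05, -2.0], "yaw": 0},
    {"fingers": -1, "translation": [-0.15, -0.05, -2.0], "yaw": 0},
  ],
)

```text
time_s: 3.42
ee_pos: [0.4579, 0.1397, 0.0999]
eef_rot: [0.0, -0.165, 0.986, -0.0]
force: [-0.9, -0.2, 1.6]
grip_width: 0.001
finger_force: 0.7
```

servo_tool(
  rows=[
    {"fingers": -1, "translation": [0, 0, -0.1], "yaw": 0},
    {"fingers": -1, "translation": [0, 0, -0.2], "yaw": 0},
    {"fingers": -1, "translation": [0, 0, -0.2], "yaw": 0},
  ],
)

```text
time_s: 3.8
ee_pos: [0.4579, 0.1397, 0.0979]
eef_rot: [0.0, -0.165, 0.986, 0.0]
force: [-1.2, -0.8, 1.7]
grip_width: 0.002
finger_force: 0.9
```

servo_tool(
  rows=[
    {"fingers": -1, "translation": [0, 0, -0.1], "yaw": 0},
    {"fingers": -1, "translation": [0, 0, -0.15], "yaw": 0},
    {"fingers": -1, "translation": [0, 0, -0.15], "yaw": 0},
  ],
)

```text
time_s: 4.18
ee_pos: [0.4579, 0.1397, 0.0967]
eef_rot: [-0.0, -0.165, 0.986, -0.0]
force: [-1.8, -1.0, 5.0]
grip_width: -0.003
finger_force: 2.2
```

servo_tool(
  rows=[
    {"fingers": -1, "translation": [0, 0, -0.1], "yaw": 0},
    {"fingers": -1, "translation": [0, 0, -0.1], "yaw": 0},
    {"fingers": -1, "translation": [0, 0, -0.1], "yaw": 0},
  ],
)

```text
time_s: 4.55
ee_pos: [0.458, 0.1397, 0.0966]
eef_rot: [-0.0, -0.166, 0.986, -0.0]
force: [-5.8, -1.4, 10.9]
grip_width: -0.002
finger_force: 5.1
```

Contact came to a hard stop: z stayed put while force rose to about 11 N, at a tip height of about 77.6 mm, which matches the off position. I'll lift away and look at both the rocker and the cap.

servo_tool(
  rows=[
    {"fingers": -1, "translation": [0, 0, 2], "yaw": 0},
    {"fingers": -1, "translation": [0, 0, 6], "yaw": 0},
    {"fingers": -1, "translation": [0, 0, 11], "yaw": 0},
    {"fingers": -1, "translation": [4, -3, 15], "yaw": 0},
    {"fingers": -1, "translation": [8, -6, 17], "yaw": 0},
    {"fingers": -1, "translation": [12, -9, 17], "yaw": 0},
    {"fingers": -1, "translation": [16, -12, 17], "yaw": 0},
    {"fingers": -1, "translation": [16, -12, 17], "yaw": 0},
    {"fingers": -1, "translation": [16, -12, 17], "yaw": 0},
    {"fingers": -1, "translation": [16, -12, 17], "yaw": 0},
  ],
)

```text
time_s: 5.8
ee_pos: [0.6172, 0.0206, 0.2654]
eef_rot: [0.0, -0.166, 0.986, 0.0]
force: [-0.2, 0.4, -0.6]
grip_width: -0.002
finger_force: 0.0
```

```bash
python3 - <<'E'
from workcell import ctrl, viewer
import cv2, numpy as np
from fit import *
s=ctrl.read_state(); print(s["ee_pos"],s["eef_rot"],s["force"])
c=viewer.calibration("wrist")
im=viewer.snapshot("wrist"); sc_=viewer.snapshot("scene")
cv2.imwrite("pics/w2.png",im)
c2=cv2.resize(sc_[170:300,225:365],(414,384),interpolation=cv2.INTER_CUBIC)
cv2.imwrite("pics/m2.png",cv2.resize(np.hstack([im,c2]),(800,332)))
hsv=cv2.cvtColor(im,cv2.COLOR_BGR2HSV)
m=cv2.inRange(hsv,(3,110,60),(16,255,200)); n,l,st,ce=cv2.connectedComponentsWithStats(m)
for i in range(1,n):
    if st[i,4]>150: print(st[i],ce[i].round(1))
print(proj("wrist",world([.6009,.0991,.3337],P((-15,-69,76))/1e3)))
E
```

```text
[0.61719948 0.02057281 0.26544025] [ 6.12575402e-05 -1.66009166e-01  9.86124202e-01  1.06873705e-04] [-0.23203382  0.41403071 -0.56546897]
[254 144  31  31 711] [268.8 158.7]
[ 333  190   94   90 4160] [378.4 233.9]
[[268.33457427 160.8615678 ]]
```

View pics/m2.png

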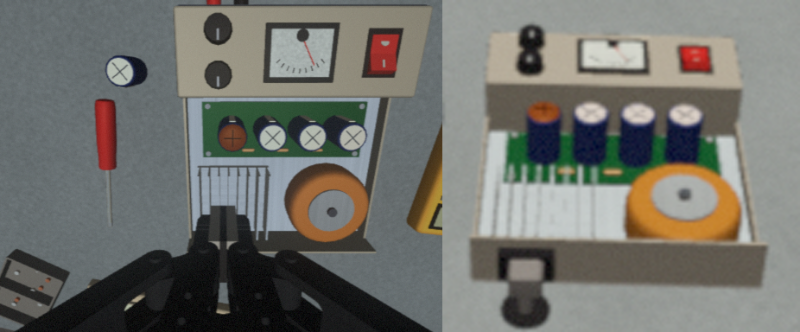

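The wrist view puts the brown cap at (268.8,158.7), within about 2 px of the fit. The scene view appears to show the rocker's rear end up now. I'll check that in a zoom and refine the cap position.

```bash
python3 - <<'E'
import cv2, numpy as np
from fit import *
w0=cv2.imread("pics/w0.png");w2=cv2.imread("pics/w2.png");s0=cv2.imread("pics/scene0.png");s2=viewer.snapshot("scene");s=s2
z=lambda i,r,c:cv2.resize(i[r-25:r+25,c-25:c+25],(350,280),interpolation=cv2.INTER_CUBIC)
cv2.imwrite("pics/m3.png",np.vstack([np.hstack([z(w0,153,270),z(w2,62,442)]),np.hstack([z(s0,192,324),z(s2,192,324)])]))
def back(n,uv,zz):
    c=viewer.calibration(n); f=192/np.tan(np.radians(c["fov_y"]/2))
    d=R.from_quat(c["orientation"],scalar_first=True).apply([(uv[0]-c["cx"])/f,(uv[1]-c["cy"])/f,1])
    return c["origin"]+d*(zz-c["origin"][2])/d[2]
print(back("wrist",(268.8,158.7),.075).round(4))
E
```

```text
[0.6075 0.0287 0.075 ]
```

View pics/m3.png

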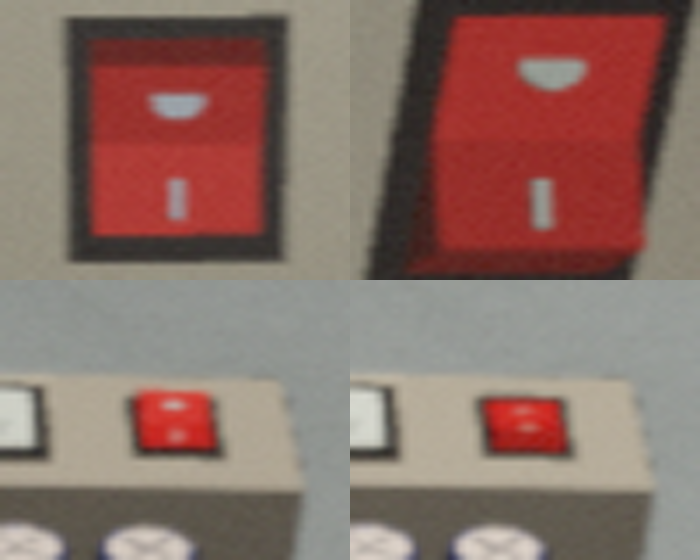

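The rocker is flipped: the front half is level and the rear end stands up. Now I'll descend over the failed cap.

servo_tool(
  rows=[
    {"fingers": -1, "translation": [-0.9, 0.8, 0], "yaw": 0},
    {"fingers": -1, "translation": [-0.9, 0.8, -4], "yaw": 0},
    {"fingers": -1, "translation": [-0.9, 0.8, -8], "yaw": 0},
    {"fingers": -1, "translation": [-0.9, 0.8, -12], "yaw": 0},
    {"fingers": -1, "translation": [-0.9, 0.8, -14], "yaw": 0},
    {"fingers": -1, "translation": [-0.9, 0.8, -15.5], "yaw": 0},
    {"fingers": -1, "translation": [-0.9, 0.8, -15.5], "yaw": 0},
    {"fingers": -1, "translation": [-0.9, 0.8, -15.5], "yaw": 0},
    {"fingers": -1, "translation": [-0.9, 0.8, -15.5], "yaw": 0},
  ],
)

```text
time_s: 7.08
ee_pos: [0.6099, 0.0277, 0.1121]
eef_rot: [0.001, -0.165, 0.986, -0.0]
force: [-0.2, -1.4, 0.4]
grip_width: 0.001
finger_force: 0.0
```

servo_tool(
  rows=[
    {"fingers": -1, "translation": [-0.15, 0.1, -0.4], "yaw": 0},
    {"fingers": -1, "translation": [-0.15, 0.1, -0.7], "yaw": 0},
    {"fingers": -1, "translation": [-0.15, 0.1, -0.9], "yaw": 0},
    {"fingers": -1, "translation": [-0.15, 0.1, -1.0], "yaw": 0},
    {"fingers": -1, "translation": [-0.15, 0.1, -1.0], "yaw": 0},
    {"fingers": -1, "translation": [-0.15, 0.1, -1.0], "yaw": 0},
  ],
)

```text
time_s: 7.82
ee_pos: [0.6075, 0.0287, 0.1006]
eef_rot: [0.0, -0.165, 0.986, -0.0]
force: [-1.0, 0.3, 0.0]
grip_width: 0.003
finger_force: 0.0
```

```bash
python3 - <<'E'
import cv2, numpy as np
from workcell import viewer,ctrl
s=ctrl.read_state(); print(s["ee_pos"],s["force"])
w=viewer.snapshot("wrist");s=viewer.snapshot("scene")
cv2.imwrite("pics/m4.png",np.hstack([cv2.resize(w[180:300,190:330],(400,343),interpolation=cv2.INTER_CUBIC),cv2.resize(s[170:250,235:328],(400,343),interpolation=cv2.INTER_CUBIC)]))
E
```

```text
[0.60746887 0.02867669 0.10060839] [-0.95355179  0.32175625  0.00567828]
```

View pics/m4.png

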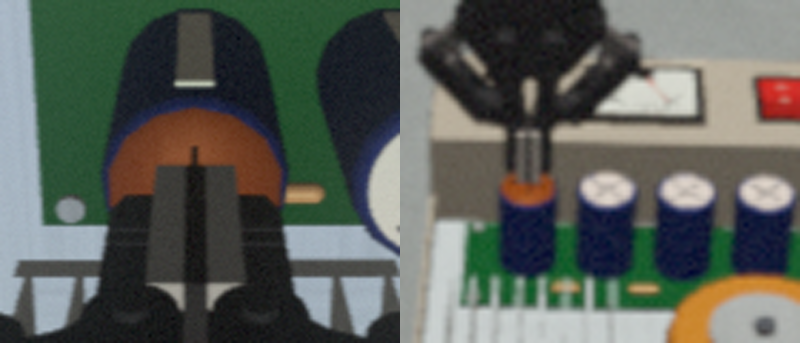

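The tips are centred over the brown dome and clear of it by about 5 mm, with no contact force. Next is the hold.

servo_tool(
  rows=[
    {"fingers": -1, "translation": [0, 0, 0], "yaw": 0},
    {"fingers": -1, "translation": [0, 0, 0], "yaw": 0},
    {"fingers": -1, "translation": [0, 0, 0], "yaw": 0},
    {"fingers": -1, "translation": [0, 0, 0], "yaw": 0},
    {"fingers": -1, "translation": [0, 0, 0], "yaw": 0},
    {"fingers": -1, "translation": [0, 0, 0], "yaw": 0},
    {"fingers": -1, "translation": [0, 0, 0], "yaw": 0},
    {"fingers": -1, "translation": [0, 0, 0], "yaw": 0},
    {"fingers": -1, "translation": [0, 0, 0], "yaw": 0},
    {"fingers": -1, "translation": [0, 0, 0], "yaw": 0},
    {"fingers": -1, "translation": [0, 0, 0], "yaw": 0},
    {"fingers": -1, "translation": [0, 0, 0], "yaw": 0},
  ],
)

```text
time_s: 9.43
ee_pos: [0.6074, 0.0287, 0.1005]
eef_rot: [0.0, -0.165, 0.986, -0.0]
force: [-0.7, -0.2, 0.5]
grip_width: -0.001
finger_force: 0.0
```

servo_tool(
  rows=[
    {"fingers": -1, "translation": [0, 0, 0], "yaw": 0},
    {"fingers": -1, "translation": [0, 0, 0], "yaw": 0},
    {"fingers": -1, "translation": [0, 0, 0], "yaw": 0},
    {"fingers": -1, "translation": [0, 0, 0], "yaw": 0},
    {"fingers": -1, "translation": [0, 0, 0], "yaw": 0},
    {"fingers": -1, "translation": [0, 0, 0], "yaw": 0},
    {"fingers": -1, "translation": [0, 0, 0], "yaw": 0},
    {"fingers": -1, "translation": [0, 0, 0], "yaw": 0},
    {"fingers": -1, "translation": [0, 0, 0], "yaw": 0},
    {"fingers": -1, "translation": [0, 0, 0], "yaw": 0},
    {"fingers": -1, "translation": [0, 0, 0], "yaw": 0},
    {"fingers": -1, "translation": [0, 0, 0], "yaw": 0},
  ],
)

```text
time_s: 10.92
ee_pos: [0.6074, 0.0287, 0.1005]
eef_rot: [-0.0, -0.165, 0.986, -0.0]
force: [-0.0, 0.0, 0.1]
grip_width: 0.001
finger_force: 0.0
```

```bash
python3 -c "
from workcell import hand_in,ctrl
s=ctrl.read_state();print(s['time_s'],s['ee_pos'],s['force']);print(hand_in())"
```

```text
10.925 [0.6073624  0.02867552 0.10050868] [-0.03255153  0.01144024  0.13139293]
the job is handed in; nothing more can be done
None
```

The rocker is pressed fully off, and the arm then held still for 3 s pointing about 5 mm above the middle of the failed capacitor, touching nothing; I handed the job in at 10.9 s with it still pointing there.

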